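# Rock the orange bung out of the spare waste pipe under the sink

## Task

The plumber is coming to connect the water purifier's drain to the spare waste pipe, so take the orange bung out of its pipe stub. Work it loose by leaning it about ten degrees to the left, then about ten degrees to the right (left and right as the robot sees them), while it is still in the pipe, then draw it out and leave it lying or standing loose inside the upper of the stacked tubs, with the tubs still level. Leave the blue bung seated in its pipe.

Things in the scene. Friction and masses are not known exactly. Their poses are not given: they have to be found in the camera images.
- bung: Orange bung, 70 g. Origin: grip point in its top bar (14 mm thick along y, 50 long along x; top 18 mm above, flange 22 mm below). Flange 50 across, its underside 27 mm below origin, rests on the mouth; plug: 37 across, tapering to 22 at its foot, 62 mm below origin. Seated: z up, y about left. A sprung lip (about 6 N) holds each side; a 10 degree lean on the flange's edge frees the far side.
- stub: Upright grey pipe holding the orange bung, fixed: 62 mm across, bore 43 mm, mouth 85 mm above the origin (centre of its underside, on the surface). Its y points to the robot's left within 20 degrees, the bung's within 30. The seated bung's origin is 112 mm above this origin. A twin pipe holds the blue bung.
- tubs: Two empty plastic tubs nested, moving as one (300 g); the upper is white. 192 mm (x) by 150 (y) over the rim, rim 75 mm high. Upper tub inside: 176 by 136 mm, inner floor 23 mm above the surface. Origin: centre of the underside of the lower tub, z up.
- blue_bung: Blue bung, the same shape as the orange one, seated in the twin pipe; origin at its grip point, 112 mm above the surface. Leave it alone.
Mind the look-alikes: they are no part of the job. Leave any red look-alike of the tubs alone. What is shaped like the stub but purple is not meant.

How it is judged:
By the outcome, as a careful person would: the job done as asked, in the order asked, and still so for the second after the job is handed in, with the robot touching nothing.
It also fails if it takes over 48 s, if anything falls off the work surface, if the arm or the gripper's body presses on something with over 40 N, if the wrist force passes 120 N, or if a joint passes its speed limit or range.

## Robot

A 7-joint arm with a two-finger parallel gripper is mounted at the origin on the work surface. World frame = base frame: x ahead of the robot, y to its left, z up, the work surface at z = 0. Lengths are in m, angles in rad, forces in N, time in s.
With the tool pointing down it reaches from about 0.35 to 0.9 m from the base axis. Payload 19.9 kg.
Tool frame: the origin (TCP) lies on the centre line of the jaws, within the pads' length; the fingertips stand 14 mm ahead of it and the grasp point (between the pads) lies 5 mm behind it; z points along the fingers, y is the line along which they close (so a half turn about z gives the same grasp; the last joint's range is limited). The gripper opens to 94 mm and grips with 3 to 60 N. Pads are 16 mm wide; open, the fingers measure 119 mm over their backs; the gripper's body (75 mm by 177 mm) begins 78 mm behind the grasp point.
Start: joints at [1.097, 0.417, -0.01, 1.614, 0.005, 1.111, -0.053], TCP at [0.262, -0.567, 0.219] pointing down, gripper open.
Joint ranges: [-2.81, 2.81], [-0.39, 2.02], [-1.27, 1.25], [0.06, 2.57], [-1.19, 4.33], [0.19, 2], [-2.82, 2.82]. Speed limits (rad/s): [1.89, 1.89, 2.39, 2.39, 3.01, 3.01, 3.01].

## Interface

Orientations are given as a unit quaternion [x, y, z, w].
In Python, from cell import sensors, capture, workorder gives the robot as it stands.
- The arm moves only by the tool step_arm, never from a script. Its argument "motion" is a list of rows, each an object with "xyz": the shift along the tool's x, y, z in units of 0.5 m (1.0 is 0.5 m), a list of three; "angular": the turn, a rotation vector about the tool's x, y, z in units of 180 degrees (1.0 is 180 degrees), a list of three. A call has 1 to 12 rows; each row shifts and turns the commanded pose from where the row before left it, along the tool's axes as they then stand; what a row does not reach is not made up. A row lasts 1/8 s, in which the tool goes at most 62.5 mm and 10.7 degrees, less where a joint would pass 70% of its speed; a pose out of reach is approached as far as the arm can. A call with a number of a shift or a turn outside -1 to 1 is refused whole. A call with a gripper value outside its range is refused whole. "jaw" is the closure, from -1 (fully open) to 1 (shut), set as the call begins (left out, the last holds). The fingers move at their own pace and stop on an object; "grip_force" is the grip in N (left out, the last holds). Time passes only in rows, so rows that do not move let the fingers close. It gives the time, the measured TCP pose, the force, the opening and the grip force at its end, in the units of the state.
- sensors.read_state(): the state, without advancing time (a new reading comes with each control period).
- capture(name): name is "side" or "top"; returns a dict with "color" (400x640x3 uint8, red, green, blue), "fov_y" (degrees; the focal length in pixels is half the picture's height over the tangent of half this angle, whatever the lens; pixels are square), "cx", "cy" (the principal point, pixels), "R" (3x3) and "t" (3): a world point X has camera coordinates R X + t. Camera axes: x right, y down, z forward; pixel columns grow to the right and rows downward; lengths in m; the calibration is good to about 2 mm. A picture is of the moment at which its call begins. There is no depth.
- workorder.job_done(): hands the job in; it is judged then, once.
The state is a dict: "clock": time; "joint_positions": joint angles; "dq": joint speeds; "effort": joint torques, N m; "tool_pos": TCP position; "eef_rot": TCP orientation; "force": force on the tool from outside, world axes, zero at the start; "ft_torque": the same for the moment, N m; "grip_width": opening from 0.0 (shut) to 1.0 (fully open); "grasp_force": force on a finger pad.
Only numpy, scipy, OpenCV 4.12 (cv2) and the standard library are available. Lean on these libraries where they do the work, as an engineer would, in place of code of your own. Each camera call takes 0.05 s, during which the arm holds its last target. There are 200 camera calls.

## Working session

There is one attempt and no reset: what is moved stays moved. The work goes in short steps, Python scripts to look and compute and a tool call to move; the robot and the scene stay as the last step left them, time stands still between calls to the robot, and variables do not carry over. Pictures are saved under pics/ and viewed, at most 10 in all, crops included, and the job is handed in when it is done.

Besides the shell and the picture viewer there is one more tool, called after "Emit:" as name([rows], argument=value, ...), one row to a line, values as JSON. step_arm: Moves the arm, as the interface text tells. Its arguments: {"type":"object","properties":{"motion":{"type":"array","items":{"type":"object","properties":{"xyz":{"type":"array","items":{"type":"number","minimum":-1,"maximum":1}},"angular":{"type":"array","items":{"type":"number","minimum":-1,"maximum":1}}}}},"jaw":{"type":"number"},"grip_force":{"type":"number"}},"required":["motion"]}

```bash
mkdir -p pics; ls; python3 - <<'E'
from cell import sensors,capture
import cv2,pickle
s=sensors.read_state();print({k:s[k] for k in('clock','tool_pos','eef_rot','grip_width')})
for n in('top','side'):
    c=capture(n);pickle.dump(c,open(n+'.pkl','wb'));cv2.imwrite(f'pics/{n}0.png',c['color'][...,::-1]);print(n,c['fov_y'],c['cx'],c['cy'],c['R'],c['t'])
E
```

```text
pics
{'clock': 0.0, 'tool_pos': array([ 0.26201344, -0.56703092,  0.21884569]), 'eef_rot': array([ 9.76668145e-01,  2.14753238e-01, -1.69821116e-04, -5.93380483e-04]), 'grip_width': 1.0017135186547637}
top 50.78226765498311 320.3415069052829 199.58352921466403 [[-0.01872124 -0.99963787  0.01932977]
 [-0.98218807  0.01477229 -0.18731892]
 [ 0.18696554 -0.02249231 -0.98210895]] [-0.19743296  0.40282971  1.28191116]
side 51.11132430126676 317.90383144586633 202.86721173724163 [[-0.94229153 -0.33468934  0.0083497 ]
 [-0.2032934   0.55218505 -0.80855641]
 [ 0.26600463 -0.7635933  -0.58835943]] [0.32626791 0.25417517 1.11559021]
```

View pics/top0.png

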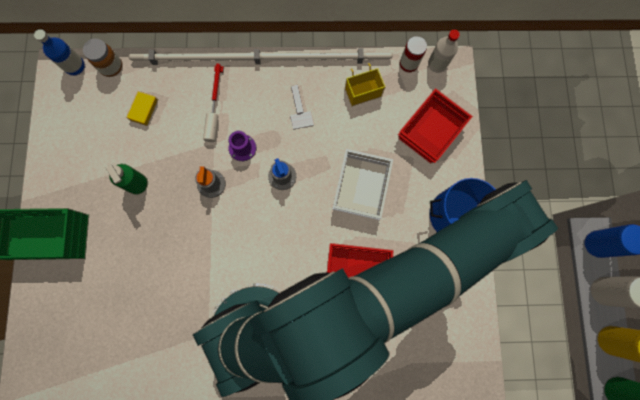

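View pics/side0.png

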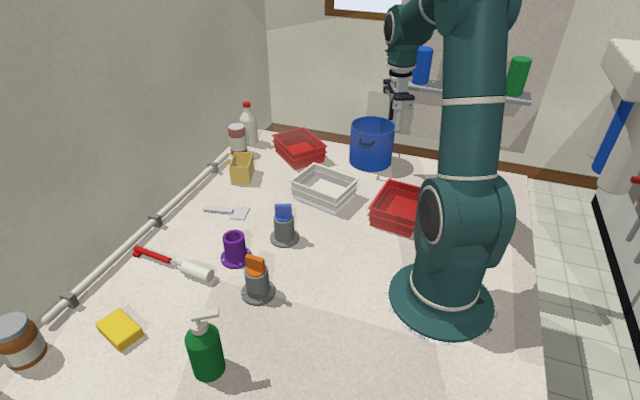

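```bash
cat > h.py <<'E'
import numpy as np,cv2,pickle
from cell import capture
def ray(c,u,v):
    f=200/np.tan(np.radians(c['fov_y']/2)); d=c['R'].T@np.array([(u-c['cx'])/f,(v-c['cy'])/f,1]); return -c['R'].T@c['t'],d/np.linalg.norm(d)
def plane(c,u,v,z):
    o,d=ray(c,u,v); return o+d*(z-o[2])/d[2]
def tri(a,b):
    (o1,d1),(o2,d2)=a,b
    s=np.linalg.lstsq(np.c_[d1,-d2],o2-o1,rcond=None)[0]; p=o1+s[0]*d1;q=o2+s[1]*d2
    return (p+q)/2,np.linalg.norm(p-q)
def mask(c,lo,hi,box):
    h=cv2.cvtColor(c['color'],cv2.COLOR_RGB2HSV); m=cv2.inRange(h,lo,hi); z=np.zeros_like(m); x0,y0,x1,y1=box; z[y0:y1,x0:x1]=m[y0:y1,x0:x1]; return z
E
python3 - <<'E'
from h import *
t,s=[pickle.load(open(n+'.pkl','rb')) for n in('top','side')]
a=cv2.resize(t['color'][155:205,175:225],(400,400),interpolation=cv2.INTER_CUBIC)
b=cv2.resize(s['color'][250:310,226:286],(400,400),interpolation=cv2.INTER_CUBIC)
cv2.imwrite('pics/crop.png',np.hstack([a,b])[...,::-1])
r=[]
for c,box in((t,(185,155,230,200)),(s,(230,245,285,290))):
    m=mask(c,(5,150,60),(18,255,255),box); k=max(cv2.findContours(m,0,2)[0],key=cv2.contourArea)
    M=cv2.moments(m,True);u=M['m10']/M['m00'],M['m01']/M['m00'];print(u,M['m00'],cv2.minAreaRect(k));r.append(ray(c,*u))
print(tri(*r))
m=mask(t,(0,0,150),(179,60,255),(325,145,400,225)); k=max(cv2.findContours(m,0,2)[0],key=cv2.contourArea)
bx=cv2.boxPoints(cv2.minAreaRect(k));P=np.array([plane(t,*p,.075) for p in bx]);print(bx,P,P.mean(0))
E
```

```text
(204.09633027522935, 176.38073394495413) 218.0 ((204.2000274658203, 176.60000610351562), (16.099689483642578, 16.099689483642578), 26.56505012512207)
(254.41954022988506, 265.264367816092) 348.0 ((254.9300079345703, 264.50994873046875), (23.334524154663086, 17.819089889526367), 81.8698959350586)
(array([0.46600269, 0.14613764, 0.09911769]), np.float64(0.0029583799586038718))
[[325. 145.]
 [399. 145.]
 [399. 224.]
 [325. 224.]] [[ 0.56648301 -0.22125265  0.075     ]
 [ 0.563604   -0.45382513  0.075     ]
 [ 0.31387858 -0.44037277  0.075     ]
 [ 0.31750966 -0.21607376  0.075     ]] [ 0.44036881 -0.33288108  0.075     ]
```

View pics/crop.png

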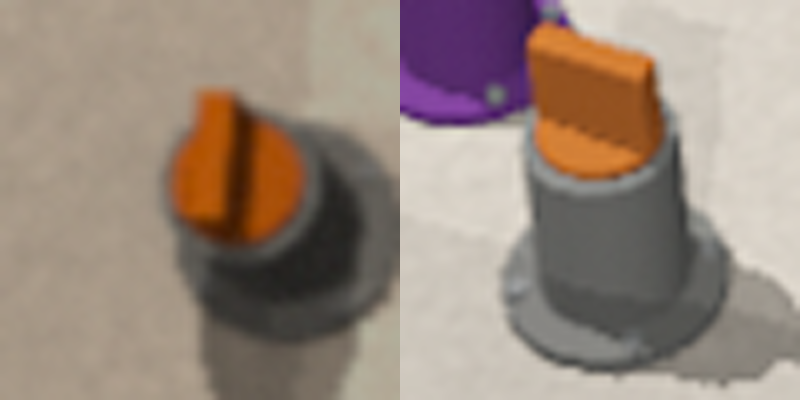

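```bash
python3 - <<'E'
from h import *
t,s=[pickle.load(open(n+'.pkl','rb')) for n in('top','side')]
T=lambda x,y:(174.5+x/8+.0,154.5+y/8)
S=lambda x,y:(225.5+(x-400)/6.667,249.5+y/6.667)
f,n=plane(t,*T(217,92),.13),plane(t,*T(205,218),.13);d=f-n
print('bar top',f,n,(f+n)/2,np.linalg.norm(d),np.degrees(np.arctan2(d[1],d[0])))
print('flange',plane(t,*T(237,180),.09))
a,b=plane(s,*S(537,35),.13),plane(s,*S(652,64),.13);d=a-b;print('side bar',a,b,(a+b)/2,np.linalg.norm(d),np.degrees(np.arctan2(d[1],d[0])))
h=cv2.cvtColor(t['color'],cv2.COLOR_RGB2HSV)
m=mask(t,(0,0,205),(179,30,255),(325,145,400,225));m2=cv2.morphologyEx(m,cv2.MORPH_CLOSE,np.ones((5,5)))
k=max(cv2.findContours(m2,0,2)[0],key=cv2.contourArea);r=cv2.minAreaRect(k);print(r)
P=np.array([plane(t,*p,.075) for p in cv2.boxPoints(r)]);print(P,P.mean(0))
E
```

```text
bar top [0.48834262 0.14598523 0.13      ] [0.44072222 0.14874214 0.13      ] [0.46453242 0.14736369 0.13      ] 0.04770012819966139 -3.3133574421813203
flange [0.46488413 0.14789493 0.09      ]
side bar [0.48782356 0.14700523 0.13      ] [0.44011512 0.14636911 0.13      ] [0.46396934 0.14668717 0.13      ] 0.04771268265497158 0.7639063596215269Traceback (most recent call last):
  File "<stdin>", line 11, in <module>
ValueError: max() iterable argument is empty
```

Candidates in the top image: the orange bung in the grey stub at (205,175), the blue bung in its twin at (280,170), and the empty purple stub at (240,145). The crop confirms the orange one, with its bar pointing almost straight ahead. The white tubs are at (362,185); the red tubs at (435,125) and (360,260) are look-alikes.

Emit:
step_arm([
  {"xyz":[0,0,-0.04],"angular":[0,0,0.0478]},
  {"xyz":[0,0,-0.04],"angular":[0,0,0.0478]},
  {"xyz":[0,0,-0.04],"angular":[0,0,0.0478]},
  {"xyz":[0.027,-0.1,0],"angular":[0,0,0]},
  {"xyz":[0.027,-0.1,0],"angular":[0,0,0]},
  {"xyz":[0.027,-0.1,0],"angular":[0,0,0]},
  {"xyz":[0.027,-0.1,0],"angular":[0,0,0]},
  {"xyz":[0.027,-0.1,0],"angular":[0,0,0]},
  {"xyz":[0.027,-0.1,0],"angular":[0,0,0]},
  {"xyz":[0.027,-0.1,0],"angular":[0,0,0]},
  {"xyz":[0.027,-0.1,0],"angular":[0,0,0]},
  {"xyz":[0.027,-0.1,0],"angular":[0,0,0]},
], jaw=-1, grip_force=50)

```text
clock: 1.6
tool_pos: [0.3916, -0.1179, 0.2794]
eef_rot: [1.0, -0.009, -0.0, 0.0]
force: [1.0, -0.4, 0.5]
grip_width: 0.998
grasp_force: 0.0
```

```bash
python3 - <<'E'
from h import *
from cell import sensors
t,s=[pickle.load(open(n+'.pkl','rb')) for n in('top','side')]
cv2.imwrite('pics/tub.png',cv2.resize(t['color'][140:230,320:410],(540,540),interpolation=cv2.INTER_CUBIC)[...,::-1])
st=sensors.read_state();print(st['clock'],st['tool_pos'],st['eef_rot'],st['force'])
E
```

```text
1.6 [ 0.39163651 -0.11788748  0.2794277 ] [ 9.99960579e-01 -8.87885980e-03 -2.23380245e-05  7.34131249e-05] [ 0.96933774 -0.39930389  0.50560738]
```

View pics/tub.png

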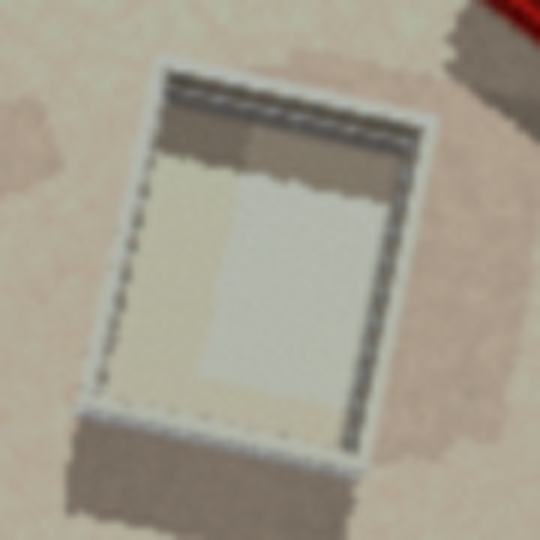

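Emit:
step_arm([
  {"xyz":[0.0227,-0.0888,0]},
  {"xyz":[0.0227,-0.0888,0]},
  {"xyz":[0.0227,-0.0888,0]},
  {"xyz":[0.0227,-0.0888,0]},
  {"xyz":[0.0227,-0.0888,0]},
  {"xyz":[0.0227,-0.0888,0]},
  {"xyz":[0,0,0]},
  {"xyz":[0,0,0]},
])

```text
invalid input at $.motion[0]: expected keys xyz, angular
```

```bash
python3 - <<'E'
from h import *
t=pickle.load(open('top.pkl','rb'))
P=np.array([plane(t,319.6+x/6,139.6+y/6,.075) for x,y in((160,60),(437,115),(362,470),(80,412))]);print(P,P.mean(0))
d=P[0]-P[3];print(np.degrees(np.arctan2(d[1],d[0])),np.linalg.norm(d))
E
```

```text
[[ 0.5506474  -0.28746751  0.075     ]
 [ 0.51904111 -0.43083765  0.075     ]
 [ 0.33334972 -0.38327328  0.075     ]
 [ 0.36530645 -0.24121926  0.075     ]] [ 0.44208617 -0.33569942  0.075     ]
-14.010933595678932 0.19102399510074358
```

Emit:
step_arm([
  {"xyz":[0.0227,-0.0888,0],"angular":[0,0,0]},
  {"xyz":[0.0227,-0.0888,0],"angular":[0,0,0]},
  {"xyz":[0.0227,-0.0888,0],"angular":[0,0,0]},
  {"xyz":[0.0227,-0.0888,0],"angular":[0,0,0]},
  {"xyz":[0.0227,-0.0888,0],"angular":[0,0,0]},
  {"xyz":[0.0227,-0.0888,0],"angular":[0,0,0]},
  {"xyz":[0,0,0],"angular":[0,0,0]},
  {"xyz":[0,0,0],"angular":[0,0,0]},
])

```text
clock: 2.6
tool_pos: [0.4642, 0.145, 0.2791]
eef_rot: [1.0, -0.009, -0.0, 0.0]
force: [-0.7, 0.3, 0.1]
grip_width: 0.999
grasp_force: 0.0
```

Emit:
step_arm([
  {"xyz":[0,-0.005,0.06],"angular":[0,0,0]},
  {"xyz":[0,0,0.06],"angular":[0,0,0]},
  {"xyz":[0,0,0.06],"angular":[0,0,0]},
  {"xyz":[0,0,0.06],"angular":[0,0,0]},
  {"xyz":[0,0,0.05],"angular":[0,0,0]},
  {"xyz":[0,0,0.028],"angular":[0,0,0]},
  {"xyz":[0,0,0.02],"angular":[0,0,0]},
  {"xyz":[0,0,0],"angular":[0,0,0]},
  {"xyz":[0,0,0],"angular":[0,0,0]},
], jaw=0.2)

```text
clock: 3.72
tool_pos: [0.4648, 0.1481, 0.1111]
eef_rot: [1.0, -0.009, 0.0, -0.0]
force: [0.1, -0.5, 0.9]
grip_width: 0.4
grasp_force: 0.0
```

```bash
python3 - <<'E'
from h import *
t,s=capture('top'),capture('side')
a=cv2.resize(t['color'][145:215,165:235],(400,400),interpolation=cv2.INTER_CUBIC)
b=cv2.resize(s['color'][230:310,216:296],(400,400),interpolation=cv2.INTER_CUBIC)
cv2.imwrite('pics/pre.png',np.hstack([a,b])[...,::-1])
E
```

```text
(no output)
```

View pics/pre.png

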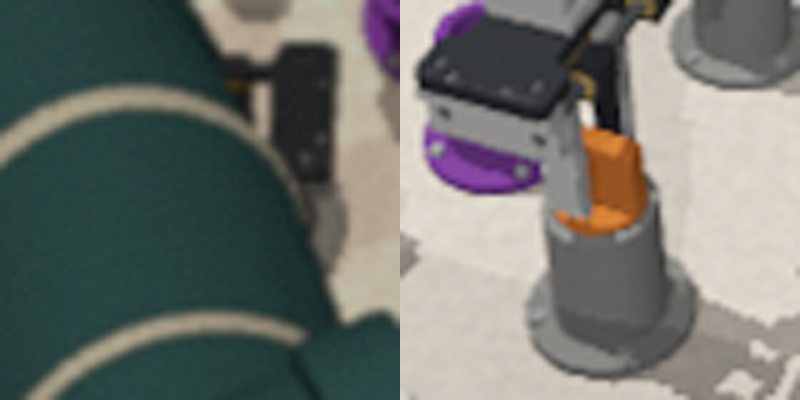

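The side view shows the fingers on either side of the bar, just above the flange. Closing gently first.

Emit:
step_arm([
  {"xyz":[0,0,0],"angular":[0,0,0]},
  {"xyz":[0,0,0],"angular":[0,0,0]},
  {"xyz":[0,0,0],"angular":[0,0,0]},
  {"xyz":[0,0,0],"angular":[0,0,0]},
], jaw=1, grip_force=4)

```text
clock: 4.32
tool_pos: [0.4646, 0.1477, 0.1105]
eef_rot: [1.0, -0.009, 0.0, 0.0]
force: [0.3, -3.5, 3.3]
grip_width: 0.149
grasp_force: 4.0
```

```bash
python3 - <<'E'
import numpy as np
# y-z plane, world offsets (mm) of TCP when leaned L deg (left +) about flange edge
def tcp(L):
    s=25*np.sign(L);p=np.radians(-L);r=np.array([-s,25.5]);R=np.array([[np.cos(p),-np.sin(p)],[np.sin(p),np.cos(p)]])
    return R@r-r
A=np.r_[np.linspace(0,10.5,6)]
for sg in(1,-1):
  for a,b in zip(A[:-1],A[1:]):
    d=tcp(sg*b)-tcp(sg*a);p=np.radians(-sg*a)
    # tool y = -world y rotated, tool z=-world z rotated
    ty=-np.array([np.cos(p),np.sin(p)]);tz=-np.array([-np.sin(p),np.cos(p)])
    print(sg,sg*b,np.round([d@ty/500,d@tz/500],4),'ang x',round(-sg*(b-a)/180,4))
E
```

```text
1 2.1 [-0.0019 -0.0018] ang x -0.0117
1 4.2 [-0.0019 -0.0018] ang x -0.0117
1 6.300000000000001 [-0.0019 -0.0018] ang x -0.0117
1 8.4 [-0.0019 -0.0018] ang x -0.0117
1 10.5 [-0.0019 -0.0018] ang x -0.0117
-1 -2.1 [ 0.0019 -0.0018] ang x 0.0117
-1 -4.2 [ 0.0019 -0.0018] ang x 0.0117
-1 -6.300000000000001 [ 0.0019 -0.0018] ang x 0.0117
-1 -8.4 [ 0.0019 -0.0018] ang x 0.0117
-1 -10.5 [ 0.0019 -0.0018] ang x 0.0117
```

Emit:
step_arm([
  {"xyz":[0,0.002,0],"angular":[0,0,0]},
  {"xyz":[0,0,0],"angular":[0,0,0]},
  {"xyz":[0,0,0],"angular":[0,0,0]},
], grip_force=50)

```text
clock: 4.7
tool_pos: [0.4644, 0.1474, 0.1105]
eef_rot: [1.0, -0.009, 0.0, -0.0]
force: [-0.0, 2.2, 3.1]
grip_width: 0.144
grasp_force: 50.0
```

Emit:
step_arm([
  {"xyz":[0,-0.0019,-0.0018],"angular":[-0.0117,0,0]},
  {"xyz":[0,-0.0019,-0.0018],"angular":[-0.0117,0,0]},
  {"xyz":[0,-0.0019,-0.0018],"angular":[-0.0117,0,0]},
  {"xyz":[0,-0.0019,-0.0018],"angular":[-0.0117,0,0]},
  {"xyz":[0,-0.0019,-0.0018],"angular":[-0.0117,0,0]},
  {"xyz":[0,0,0],"angular":[0,0,0]},
  {"xyz":[0,0,0],"angular":[0,0,0]},
  {"xyz":[0,0,0],"angular":[0,0,0]},
])

```text
clock: 5.7
tool_pos: [0.4646, 0.1531, 0.1147]
eef_rot: [0.996, -0.009, -0.001, 0.091]
force: [0.1, 6.6, 2.7]
grip_width: 0.143
grasp_force: 50.0
```

```bash
python3 - <<'E'
from h import *
from cell import sensors
from scipy.spatial.transform import Rotation as R
st=sensors.read_state();print(st['tool_pos'],R.from_quat(st['eef_rot']).as_matrix()[:,2],st['force'],st['ft_torque'])
s=capture('side')
cv2.imwrite('pics/left.png',cv2.resize(s['color'][230:310,216:296],(400,400),interpolation=cv2.INTER_CUBIC)[...,::-1])
E
```

```text
[0.46456591 0.15306462 0.11472324] [-0.00273214 -0.18111316 -0.98345847] [0.09923091 6.56509079 2.72303629] [ 1.98178233  0.07898306 -0.0266344 ]
```

View pics/left.png

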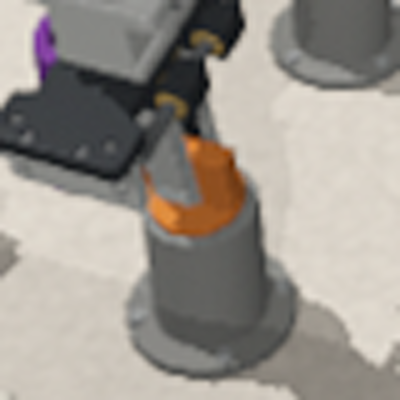

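The tool leans 10.4° left and the flange has tilted with it. Next, back upright and over to the right.

Emit:
step_arm([
  {"xyz":[0,0.002,0.0018],"angular":[0.0117,0,0]},
  {"xyz":[0,0.002,0.0018],"angular":[0.0117,0,0]},
  {"xyz":[0,0.002,0.0018],"angular":[0.0117,0,0]},
  {"xyz":[0,0.002,0.0018],"angular":[0.0117,0,0]},
  {"xyz":[0,0.002,0.0018],"angular":[0.0117,0,0]},
  {"xyz":[0,0,0],"angular":[0,0,0]},
  {"xyz":[0,0,0],"angular":[0,0,0]},
])

```text
clock: 6.62
tool_pos: [0.4642, 0.1462, 0.1106]
eef_rot: [1.0, -0.009, -0.0, 0.0]
force: [-0.1, -0.7, -0.2]
grip_width: 0.144
grasp_force: 50.0
```

Emit:
step_arm([
  {"xyz":[0,0.0019,-0.0018],"angular":[0.0117,0,0]},
  {"xyz":[0,0.0019,-0.0018],"angular":[0.0117,0,0]},
  {"xyz":[0,0.0019,-0.0018],"angular":[0.0117,0,0]},
  {"xyz":[0,0.0019,-0.0018],"angular":[0.0117,0,0]},
  {"xyz":[0,0.0019,-0.0018],"angular":[0.0117,0,0]},
  {"xyz":[0,0,0],"angular":[0,0,0]},
  {"xyz":[0,0,0],"angular":[0,0,0]},
  {"xyz":[0,0,0],"angular":[0,0,0]},
])

```text
clock: 7.62
tool_pos: [0.4639, 0.1403, 0.1144]
eef_rot: [0.996, -0.009, 0.0, -0.091]
force: [-1.4, -9.6, 2.4]
grip_width: 0.147
grasp_force: 50.0
```

```bash
python3 - <<'E'
from h import *
from cell import sensors
from scipy.spatial.transform import Rotation as R
st=sensors.read_state();print(st['tool_pos'],R.from_quat(st['eef_rot']).as_matrix()[:,2],st['force'],st['ft_torque'])
s=capture('side')
cv2.imwrite('pics/right.png',cv2.resize(s['color'][230:310,216:296],(400,400),interpolation=cv2.INTER_CUBIC)[...,::-1])
E
```

```text
[0.46385273 0.14025025 0.1143737 ] [ 0.0017846   0.18063463 -0.98354865] [-1.41156278 -9.58680292  2.37909326] [-2.4330277   0.41017226  0.07324616]
```

View pics/right.png

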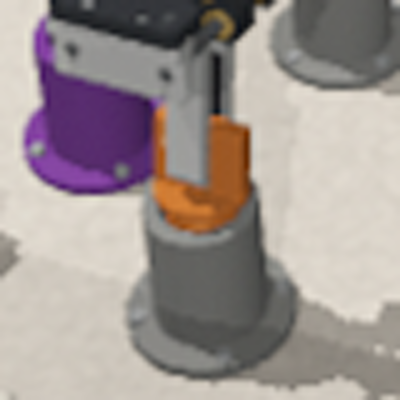

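It leaned 10.4° right, and the left side of the flange has lifted. Now upright again, then draw it out.

Emit:
step_arm([
  {"xyz":[0,-0.0022,0.0017],"angular":[-0.0116,0,0]},
  {"xyz":[0,-0.0022,0.0017],"angular":[-0.0116,0,0]},
  {"xyz":[0,-0.0022,0.0017],"angular":[-0.0116,0,0]},
  {"xyz":[0,-0.0022,0.0017],"angular":[-0.0116,0,0]},
  {"xyz":[0,-0.0022,0.0017],"angular":[-0.0116,0,0]},
  {"xyz":[0,0,0],"angular":[0,0,0]},
  {"xyz":[0,0,-0.006],"angular":[0,0,0]},
  {"xyz":[0,0,-0.006],"angular":[0,0,0]},
  {"xyz":[0,0,-0.006],"angular":[0,0,0]},
])

```text
clock: 8.8
tool_pos: [0.4643, 0.1474, 0.1205]
eef_rot: [1.0, -0.009, -0.0, -0.001]
force: [-2.3, -2.2, -1.9]
grip_width: 0.148
grasp_force: 50.0
```

Emit:
step_arm([
  {"xyz":[0,0,-0.02],"angular":[0,0,0]},
  {"xyz":[0,0,-0.03],"angular":[0,0,0]},
  {"xyz":[0,0,-0.04],"angular":[0,0,0]},
  {"xyz":[0,0,-0.05],"angular":[0,0,0]},
  {"xyz":[0,0,-0.06],"angular":[0,0,0]},
  {"xyz":[0,0,-0.06],"angular":[0,0,0]},
  {"xyz":[0,0,-0.04],"angular":[0,0,0]},
  {"xyz":[0,0,0],"angular":[0,0,0]},
  {"xyz":[0,0,0],"angular":[0,0,0]},
])

```text
clock: 9.93
tool_pos: [0.4642, 0.1473, 0.27]
eef_rot: [1.0, -0.009, -0.0, -0.001]
force: [0.7, 0.5, -0.8]
grip_width: 0.141
grasp_force: 50.0
```

```bash
python3 - <<'E'
from h import *
s=capture('side')
cv2.imwrite('pics/out.png',cv2.resize(s['color'][150:310,190:350],(400,400),interpolation=cv2.INTER_CUBIC)[...,::-1])
E
```

```text
(no output)
```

View pics/out.png

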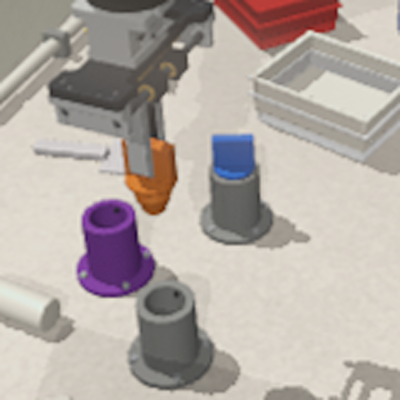

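Bung is out, hanging upright at about (147,175) in the crop; the blue bung is still seated. Moving to the tubs.

Emit:
step_arm([
  {"xyz":[-0.0027,0.05,0],"angular":[0,0,0]},
  {"xyz":[-0.0027,0.0917,0],"angular":[0,0,0]},
  {"xyz":[-0.0027,0.1,0],"angular":[0,0,0]},
  {"xyz":[-0.0027,0.1,0],"angular":[0,0,0]},
  {"xyz":[-0.0027,0.1,0],"angular":[0,0,0]},
  {"xyz":[-0.0027,0.1,0],"angular":[0,0,0]},
  {"xyz":[-0.0027,0.1,0],"angular":[0,0,0]},
  {"xyz":[-0.0027,0.1,0],"angular":[0,0,0]},
  {"xyz":[-0.0027,0.1,0],"angular":[0,0,0]},
  {"xyz":[-0.0027,0.075,0],"angular":[0,0,0]},
  {"xyz":[0,0.05,0],"angular":[0,0,0.036]},
  {"xyz":[0,0,0],"angular":[0,0,0.036]},
])

```text
clock: 11.48
tool_pos: [0.4415, -0.3374, 0.268]
eef_rot: [0.992, -0.125, -0.001, -0.001]
force: [-0.5, -0.3, -0.5]
grip_width: 0.148
grasp_force: 50.0
```

Emit:
step_arm([
  {"xyz":[0,0,0.04],"angular":[0,0,0]},
  {"xyz":[0,0,0.07],"angular":[0,0,0]},
  {"xyz":[0,0,0.07],"angular":[0,0,0]},
  {"xyz":[0,0,0.07],"angular":[0,0,0]},
  {"xyz":[0,0,0.06],"angular":[0,0,0]},
  {"xyz":[0,0,0.03],"angular":[0,0,0]},
  {"xyz":[0,0,0.02],"angular":[0,0,0]},
  {"xyz":[0,0,0.005],"angular":[0,0,0]},
  {"xyz":[0,0,0],"angular":[0,0,0]},
  {"xyz":[0,0,0],"angular":[0,0,0]},
])

```text
clock: 12.72
tool_pos: [0.4427, -0.3357, 0.0876]
eef_rot: [0.993, -0.122, 0.0, -0.001]
force: [-0.1, -0.2, -0.4]
grip_width: 0.145
grasp_force: 50.0
```

Emit:
step_arm([
  {"xyz":[0,0,0.003],"angular":[0,0,0]},
  {"xyz":[0,0,0.003],"angular":[0,0,0]},
  {"xyz":[0,0,0.002],"angular":[0,0,0]},
  {"xyz":[0,0,0],"angular":[0,0,0]},
  {"xyz":[0,0,0],"angular":[0,0,0]},
])

```text
clock: 13.35
tool_pos: [0.4425, -0.3355, 0.0835]
eef_rot: [0.993, -0.122, -0.0, -0.001]
force: [-2.7, 1.9, 11.6]
grip_width: 0.147
grasp_force: 50.0
```

Emit:
step_arm([
  {"xyz":[0,0,-0.001],"angular":[0,0,0]},
  {"xyz":[0,0,0],"angular":[0,0,0]},
], grip_force=8)

```text
clock: 13.6
tool_pos: [0.4424, -0.3355, 0.0835]
eef_rot: [0.993, -0.122, -0.0, -0.001]
force: [-0.3, 0.6, 4.7]
grip_width: 0.15
grasp_force: 8.0
```

Emit:
step_arm([
  {"xyz":[0,0,0],"angular":[0,0,0]},
  {"xyz":[0,0,0],"angular":[0,0,0]},
  {"xyz":[0,0,0],"angular":[0,0,0]},
  {"xyz":[0,0,0],"angular":[0,0,0]},
  {"xyz":[0,0,-0.02],"angular":[0,0,0]},
  {"xyz":[0,0,-0.04],"angular":[0,0,0]},
  {"xyz":[0,0,-0.06],"angular":[0,0,0]},
  {"xyz":[0,0,-0.06],"angular":[0,0,0]},
  {"xyz":[0,0,-0.06],"angular":[0,0,0]},
  {"xyz":[0,0,-0.06],"angular":[0,0,0]},
  {"xyz":[0,0.03,-0.06],"angular":[0,0,0]},
  {"xyz":[0,0.06,0],"angular":[0,0,0]},
], jaw=0.1)

```text
clock: 15.1
tool_pos: [0.4327, -0.3796, 0.2667]
eef_rot: [0.993, -0.121, 0.002, 0.0]
force: [-0.0, -0.4, -0.7]
grip_width: 0.448
grasp_force: 0.0
```

Emit:
step_arm([
  {"xyz":[0,0.1,0],"angular":[0,0,0]},
  {"xyz":[0,0.1,0],"angular":[0,0,0]},
  {"xyz":[0,0.1,0],"angular":[0,0,0]},
  {"xyz":[0,0,0],"angular":[0,0,0]},
  {"xyz":[0,0,0],"angular":[0,0,0]},
])

```text
clock: 15.72
tool_pos: [0.3955, -0.5245, 0.2635]
eef_rot: [0.993, -0.121, 0.0, -0.001]
force: [-0.1, 0.1, -0.2]
grip_width: 0.454
grasp_force: 0.0
```

```bash
python3 - <<'E'
from h import *
t,s=capture('top'),capture('side')
cv2.imwrite('pics/end.png',np.hstack([cv2.resize(t['color'][100:260,170:430],(400,246)),cv2.resize(s['color'][130:310,200:400],(400,360))[:246]])[...,::-1])
E
```

```text
(no output)
```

View pics/end.png

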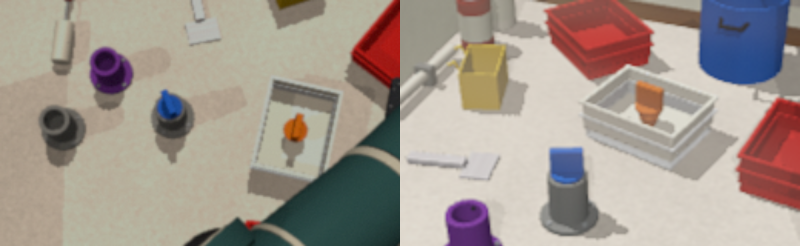

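The bung stands in the white tub at (295,128), the tubs are level, the blue bung is still seated, and the arm is clear.

```bash
python3 -c "
from cell import workorder;print(workorder.job_done())"
```

```text
the job is handed in; nothing more can be done
None
```

The orange bung was leaned about 10° left, then about 10° right, drawn out of its pipe and left standing loose in the upper white tub; the tubs look level, the blue bung is still seated, and the job was handed in at about 16 s of the 48 s allowed, with no verdict returned.

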